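# Gather the mill balls under the lid, then uncover the case

### The job

The steel balls lie scattered over the fluted floor of the covered metal case. Pick the case up and, with its loose lid staying on, tilt it towards the end with the pouring tongue until all three balls have rolled into the trough there; then lower it upright onto the bench. After that, lift the lid off by its fin and gently lay it, fin up, flat in the shallow steel tray without dropping it, leaving the balls in the trough and the other things undisturbed.

Things in the scene. Friction and masses are not known exactly. Their poses are not given: they have to be found in the camera images.
- case: Long aluminium case under the lid, loose, 0.3 to 0.45 kg, 194 (x) x 58 (y) x 36 (z) mm, walls 4 mm. Origin: centre of its underside; x along its length, z up. The -x end is marked outside by a small flat pouring tongue (26 mm wide, sticking out 11 mm, 30 mm up) and holds the trough. Can be gripped across its 58 mm width at mid-length.
- case_mid (a point): Middle of the case, half-way up (18 mm above its underside); axes as the case. The lid stays on when the case is tilted end-down by 20 to 30 degrees, which brings all balls to the low end within a second or two.
- case_trough (a point): Middle of the trough's floor in the case, at x = -57 mm, 3 mm up. Trough: x = -93 to -22 mm. Beyond it the black floor has three crosswise flutes, lowest at x = -3, +36, +74 mm (5 mm up), sides sloping 6 degrees, ridges 7 mm up, so balls leave the flutes only at a tilt well over 6 degrees, and a ball in the level trough is held by a 4 mm step.
- lid: Loose clear plastic lid on the case, about 0.09 kg: plate 191 x 55 x 3 mm, with a 4 mm deep lip (183 x 47 mm) under it inside the case walls, 1.5 mm play; only lip and weight hold it. Origin: centre of the plate's underside, which lies on the case's rim (36 mm above the case's underside); x along its length as the case's x, z up.
- lid_mid (a point): The lid's origin (centre of the plate's underside); axes as the lid.
- lid_fin (a point): Centre of the lid's steel fin handle: an upright block 34 (along lid x) x 10 (y) x 26 (z) mm on the lid's top at lid x = +64 mm, so towards the end away from the trough; this point is 13 mm above the lid's top face and 16 mm above its origin. Grip it across its 10 mm; the lid's own weight centre lies about 30 mm from the fin towards its middle.
- ball0_center (a point): Centre of a steel ball, 22 mm across, 45 g, loose inside the case under the lid.
- ball1_center (a point): Centre of a steel ball, 22 mm across, 45 g, loose inside the case under the lid.
- ball2_center (a point): Centre of a steel ball, 22 mm across, 45 g, loose inside the case under the lid.
- tray: Shallow rectangular steel tray fixed on the bench, outside 236 (x) x 118 (y) x 11 (z) mm, walls 3 mm, floor 3 mm thick. Origin: centre of its underside; x along its length. It stands to the left or to the right of the case.
- tray_mid (a point): Centre of the tray's inner floor, 3 mm above the bench; axes as the tray. A lid lying flat in the tray rests on its lip, its origin 4 mm above this point.
- beaker_250: Bystander: glass beaker 72 x 76 x 95 mm behind the case; origin at the centre of its underside.
- tablet_jar: Bystander: brown screw-cap jar 43 mm across, 72 mm tall; origin at the centre of its underside.
- vial_b: Bystander: white sample vial 28 mm across, 55 mm tall; origin at the centre of its underside.

How it is judged:
By the outcome, as a careful person would: the job done as asked, in the order asked, and still so for the second after the job is handed in, with the robot touching nothing.
It also fails if it takes over 61 s, if anything falls off the work surface, if the arm or the gripper's body presses on something with over 40 N, if the wrist force passes 120 N, or if a joint passes its speed limit or range.

### The arm

A 6-joint arm with a two-finger parallel gripper is mounted at the origin on a cart in front of the work surface, level with it; the furniture and walls round the work are solid. World frame = base frame: x ahead of the robot, y to its left, z up, the work surface at z = 0. Lengths are in m, angles in rad, forces in N, time in s.
With the tool pointing down it reaches from about 0.3 to 0.875 m from the base axis. Payload 6.4 kg.
Tool frame: the origin (TCP) lies between the finger pads; the fingertips stand 25 mm ahead of it and the grasp point (between the pads) lies 6 mm ahead of it; z points along the fingers, y is the line along which they close (so a half turn about z gives the same grasp; the last joint's range is limited). The gripper opens to 88 mm and grips with 3 to 60 N. Pads are 18 mm wide; open, the fingers measure 123 mm over their backs; the gripper's body (75 mm by 187 mm) begins 45 mm behind the grasp point.
Start: joints at [-1.384, 0.181, 1.607, -0, 1.354, -0.206], TCP at [0.22, -0.531, 0.264] pointing down, gripper open.
Joint ranges: [-2.99, 2.99], [-0.89, 2.07], [0.3, 2.58], [-1.14, 4.28], [0, 2.63], [-3.12, 3.12]. Speed limits (rad/s): [2.57, 2.57, 3.01, 3.14, 3.14, 3.14].

### API

Orientations are given as a rotation vector (axis times angle).
In Python, from plant import state, snapshot, ticket, search_frame, regions_of, tip_of gives the robot as it stands. The module is installed in compiled form; this text tells all that it offers.
- The arm moves only by the tool carry_out, never from a script. Its argument "commands" is a list of rows, each an object with "dp": the shift along the world's x, y, z in cm, a list of three; "rot": the turn, a rotation vector about the world's x, y, z in degrees, a list of three; "claw": the closure, from 0 (fully open) to 1 (shut). In form: [{"dp": [x, y, z], "rot": [wx, wy, wz], "claw": claw}, ...]. A call has 1 to 5 rows; each row is the pose to reach, as a shift and turn from the pose commanded when the call began; what a row does not reach only later rows make up. A row lasts 1/12 s, in which the tool goes at most 41.7 mm and 7.16 degrees, less where a joint would pass 70% of its speed; a pose out of reach is approached as far as the arm can. A call with a gripper value outside its range is refused whole. The fingers move at their own pace and stop on an object; the grip force is fixed at half the most. Time passes only in rows, so rows that repeat a pose let the fingers close. It gives the time, the measured TCP pose, the force, the opening and the grip force at its end, in the units of the state.
- state(): the state, without advancing time (a new reading comes with each control period).
- snapshot(name): name is "scene" or "top"; returns a dict with "frame" (420x560x3 uint8, blue, green, red), "fov_y" (degrees; the focal length in pixels is half the picture's height over the tangent of half this angle, whatever the lens; pixels are square), "cx", "cy" (the principal point, pixels), "origin" and "rotation" of the camera in the world. Camera axes: x right, y up, looking along -z (the intrinsics and any distortion apply to the point x, -y, -z); pixel columns grow to the right and rows downward; lengths in m; the calibration is good to about 2 mm. A picture is of the moment at which its call begins. There is no depth.
- ticket.sign_off(): hands the job in; it is judged then, once.
Trained networks look in the newest picture that a camera, given by its name, has taken for a name from the list of things; names that differ only in an ending like _2 or _b are one class to them, and where a whole thing is asked for, a point or a joint stands for the part that bears it (a point fixed in the world has none). Each returns a list of dicts, best first, with "confidence" (0 to 1); they miss things now and then, are a little off and sometimes report something else, mostly with a low value. They report only what shows in the picture. A call takes as long as a camera call.
- search_frame(target, camera): "position" ([x, y, z] in m, in world coordinates, good to about 4 mm: the middle of the surface that is visible of it).
- regions_of(target, camera): "region" (420x560 bool, what is visible of it).
- tip_of(target, camera): "position" ([x, y, z] in m, in world coordinates, good to about 4 mm: a listed point, or the origin of a listed thing).
The state is a dict: "time": time; "qpos": joint angles; "qvel": joint speeds; "effort": joint torques, N m; "eef_pos": TCP position; "tcp_rot": TCP orientation; "wrist_force": force on the tool from outside, world axes, zero at the start; "moment": the same for the moment, N m; "gripper_width": finger opening in m; "grasp_force": force on a finger pad.
Only numpy, scipy, OpenCV 4.12 (cv2) and the standard library are available. Lean on these libraries where they do the work, as an engineer would, in place of code of your own. Each camera call takes 0.05 s, during which the arm holds its last target. There are 200 camera calls.

## Working session

There is one attempt and no reset: what is moved stays moved. The work goes in short steps, Python scripts to look and compute and a tool call to move; the robot and the scene stay as the last step left them, time stands still between calls to the robot, and variables do not carry over. Pictures are saved under pics/ and viewed, at most 10 in all, crops included, and the job is handed in when it is done.

Besides the shell and the picture viewer there is one more tool, called in YAML: its name, and indented under it one key for each argument. carry_out: Moves the arm, as the interface text tells. Its arguments: {"type":"object","properties":{"commands":{"type":"array"}},"required":["commands"]}

```bash
mkdir -p pics; cat > h.py <<'E'
import numpy as np, cv2
from plant import state, snapshot, ticket, search_frame, regions_of, tip_of
def best(f,t,c):
    r=f(t,c); return [(np.round(d["position"],4).tolist(),round(d["confidence"],2)) for d in r[:2]]
def proj(s,p):
    f=s["frame"].shape[0]/2/np.tan(np.radians(s["fov_y"])/2)
    c=np.array(s["rotation"]).T@(np.array(p)-s["origin"])
    return s["cx"]+f*c[0]/-c[2], s["cy"]-f*c[1]/-c[2]
E
python3 - <<'E'
from h import *
ims=[]
for c in("top","scene"):
    s=snapshot(c); cv2.imwrite(f"pics/{c}0.png",s["frame"])
    print(c,{k:np.round(v,3).tolist() for k,v in s.items() if k!="frame"})
    for t in("case","case_mid","case_trough","lid_mid","lid_fin","tray_mid","beaker_250","tablet_jar","vial_b"): print(t,best(tip_of,t,c))
st=state();print({k:np.round(v,3).tolist() for k,v in st.items()})
E
```

```text
top {'fov_y': 51.343, 'cx': 285.891, 'cy': 205.1, 'origin': [0.539, -0.014, 1.048], 'rotation': [0.081, -0.024, -1.583]}
case [([0.5048, -0.0157, -0.0014], 0.68)]
case_mid [([0.5082, -0.0129, 0.0181], 0.54)]
case_trough [([0.4563, 0.0103, 0.0002], 0.46)]
lid_mid [([0.5114, -0.0153, 0.0342], 0.95)]
lid_fin [([0.5605, -0.0393, 0.0512], 0.74)]
tray_mid [([0.5292, -0.3291, 0.0044], 0.72)]
beaker_250 [([0.7562, 0.0237, -0.0006], 0.65)]
tablet_jar [([0.7348, -0.099, 0.004], 0.67), ([0.6763, 0.1619, -0.0034], 0.21)]
vial_b [([0.6795, 0.1618, 0.0001], 0.55)]
scene {'fov_y': 45.259, 'cx': 270.439, 'cy': 217.403, 'origin': [-0.156, -0.965, 0.799], 'rotation': [0.979, -0.332, -0.586]}
case [([0.5043, -0.0113, -0.0014], 0.98)]
case_mid [([0.5073, -0.0137, 0.0161], 0.75)]
case_trough [([0.4589, 0.0135, 0.001], 0.94)]
lid_mid [([0.5044, -0.0105, 0.0319], 0.71)]
lid_fin [([0.5636, -0.0464, 0.0503], 0.93)]
tray_mid []
beaker_250 []
tablet_jar [([0.7376, -0.0979, -0.003], 0.52)]
vial_b [([0.6818, 0.1639, 0.0018], 0.59)]
{'time': 1.0, 'qpos': [-1.384, 0.181, 1.607, -0.0, 1.354, -0.206], 'qvel': [0.0, -0.0, -0.001, -0.001, 0.0, 0.0], 'effort': [-0.0, -43.383, -34.219, 0.07, 0.031, 0.0], 'eef_pos': [0.22, -0.531, 0.264], 'tcp_rot': [3.081, 0.613, -0.0], 'wrist_force': [-1.043, 0.893, 0.142], 'moment': [0.003, 0.011, -0.055], 'grasp_force': 0.0, 'gripper_width': 0.088}
```

View pics/top0.png

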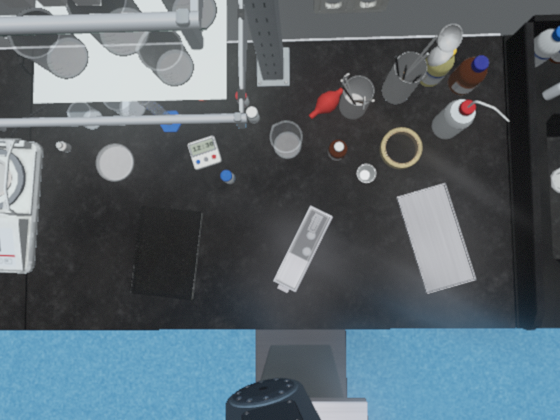

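View pics/scene0.png

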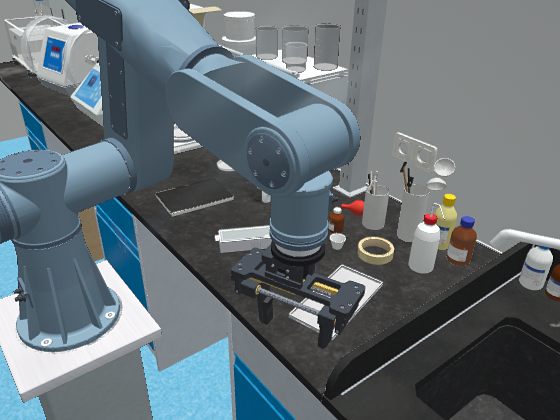

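```bash
python3 - <<'E'
from h import *
from scipy.spatial.transform import Rotation as R
s=snapshot("top"); 
f=210/np.tan(np.radians(s["fov_y"])/2)
Rm=np.array(s["rotation"]); Rm=R.from_rotvec(Rm).as_matrix() if Rm.ndim==1 else Rm
print([k for k in s])
def P(p):
    c=Rm.T@(np.array(p)-s["origin"]); return np.array([s["cx"]+f*c[0]/-c[2], s["cy"]-f*c[1]/-c[2]])
def back(uv,z):
    d=Rm@np.array([(uv[0]-s["cx"])/f,-(uv[1]-s["cy"])/f,-1]); o=np.array(s["origin"]); return o+d*(z-o[2])/d[2]
for t in("case","lid","tray"):
    for r in regions_of(t,"top")[:1]:
        m=np.asarray(r["region"]).astype(np.uint8)
        b=cv2.minAreaRect(cv2.findNonZero(m)); z={"case":.036,"lid":.039,"tray":.011}[t]
        q=np.array([back(u,z) for u in cv2.boxPoints(b)])
        e=[np.linalg.norm(q[i]-q[i-1]) for i in range(4)]; i=int(np.argmax(e)); d=q[i]-q[i-1]
        print(t,round(r["confidence"],2),np.round(b[0],1),np.round(q.mean(0),4),np.round(e,3),"yaw",round(np.degrees(np.arctan2(d[1],d[0]))%180,1))
for n,p in dict(case=(.507,-.013,.036),fin=(.562,-.043,.052),trough=(.4576,.012,.003),tray=(.529,-.329,.003)).items(): print(n,P(p).round(1))
E
```

```text
['frame', 'fov_y', 'cx', 'cy', 'origin', 'rotation']
case 0.71 [282.7 288.1] [0.4165 0.0321 0.036 ] [0.024 0.009 0.024 0.009] yaw 63.2
lid 0.48 [435.1 238.4] [ 0.5272 -0.3161  0.039 ] [0.231 0.119 0.231 0.117] yaw 15.5
tray 0.77 [435.2 238.6] [ 0.5264 -0.3247  0.011 ] [0.237 0.122 0.236 0.12 ] yaw 15.4
case [301.8 248.3]
fin [314.7 224. ]
trough [291.6 268.8]
tray [435.8 237. ]
```

```bash
cat >> h.py <<'E'
from scipy.spatial.transform import Rotation as R
def cam(s):
    f=210/np.tan(np.radians(s["fov_y"])/2); r=np.array(s["rotation"])
    return f,(R.from_rotvec(r).as_matrix() if r.ndim==1 else r)
def proj(s,p):
    f,M=cam(s); c=M.T@(np.array(p)-s["origin"]); return np.array([s["cx"]+f*c[0]/-c[2], s["cy"]-f*c[1]/-c[2]])
def back(s,uv,z):
    f,M=cam(s); d=M@np.array([(uv[0]-s["cx"])/f,-(uv[1]-s["cy"])/f,-1]); o=np.array(s["origin"]); return o+d*(z-o[2])/d[2]
E
python3 - <<'E'
from h import *
s=snapshot("top"); g=cv2.cvtColor(s["frame"],cv2.COLOR_BGR2GRAY)
m=np.zeros_like(g); m[195:300,265:345]=g[195:300,265:345]>85
n,l,st,_=cv2.connectedComponentsWithStats(m); k=1+np.argmax(st[1:,4]); m=(l==k).astype(np.uint8)
m=cv2.morphologyEx(cv2.morphologyEx(m,cv2.MORPH_CLOSE,np.ones((9,9))),cv2.MORPH_OPEN,cv2.getStructuringElement(2,(17,17)))
b=cv2.minAreaRect(cv2.findNonZero(m)); q=np.array([back(s,u,.03) for u in cv2.boxPoints(b)])
print(b,q.round(4),q.mean(0).round(4),[np.linalg.norm(q[i]-q[i-1]).round(4) for i in range(4)])
im=cv2.resize(s["frame"][190:300,255:350],None,fx=5,fy=5,interpolation=cv2.INTER_CUBIC)
# expected outline
def draw(c,yaw,col):
    M=R.from_euler('z',yaw,degrees=True).as_matrix()
    pts=[proj(s,np.array([c[0],c[1],0])+M@np.array([x,y,.036])) for x,y in((-.097,-.029),(.097,-.029),(.097,.029),(-.097,.029))]
    pts=((np.array(pts)-[255,190]+.5)*5).astype(np.int32); cv2.polylines(im,[pts],True,col,1)
draw((.507,-.013),-27,(0,0,255))
cv2.imwrite("pics/crop1.png",im)
E
```

```text
((301.50006103515625, 250.50003051757812), (27.280029296875, 89.88992309570312), 26.56505012512207) [[ 0.424   0.0635  0.03  ]
 [ 0.6089 -0.0321  0.03  ]
 [ 0.5797 -0.0883  0.03  ]
 [ 0.3957  0.0075  0.03  ]] [ 0.5021 -0.0123  0.03  ] [np.float64(0.0627), np.float64(0.2082), np.float64(0.0633), np.float64(0.2074)]
```

View pics/crop1.png

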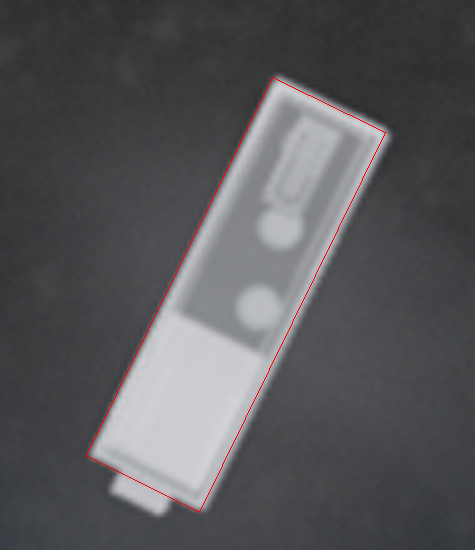

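carry_out:
  commands:
    - {"dp": [2, 3.5, 0], "rot": [0, 0, -5], "claw": 0}
    - {"dp": [4, 7, 0], "rot": [0, 0, -9], "claw": 0}
    - {"dp": [6, 10.5, 0], "rot": [0, 0, -13], "claw": 0}
    - {"dp": [8, 14, 0], "rot": [0, 0, -17], "claw": 0}
    - {"dp": [10, 17, 0], "rot": [0, 0, -20], "claw": 0}

```text
time: 1.67
eef_pos: [0.3206, -0.3591, 0.2637]
tcp_rot: [-3.141, -0.063, -0.0]
wrist_force: [1.1, -0.4, 0.9]
gripper_width: 0.0884
grasp_force: 0.0
```

carry_out:
  commands:
    - {"dp": [2, 3.5, 0], "rot": [0, 0, -5], "claw": 0}
    - {"dp": [4, 7, 0], "rot": [0, 0, -9], "claw": 0}
    - {"dp": [6, 10.5, 0], "rot": [0, 0, -13], "claw": 0}
    - {"dp": [8, 14, 0], "rot": [0, 0, -17], "claw": 0}
    - {"dp": [10, 17, 0], "rot": [0, 0, -20], "claw": 0}

```text
time: 2.08
eef_pos: [0.4207, -0.1889, 0.264]
tcp_rot: [3.104, -0.483, 0.001]
wrist_force: [0.2, -0.2, 0.5]
gripper_width: 0.0881
grasp_force: 0.0
```

carry_out:
  commands:
    - {"dp": [2, 4, 0], "rot": [0, 0, -4], "claw": 0}
    - {"dp": [4, 7.5, 0], "rot": [0, 0, -7], "claw": 0}
    - {"dp": [6, 11, -1], "rot": [0, 0, -9.3], "claw": 0}
    - {"dp": [7.5, 14.5, -2], "rot": [0, 0, -9.3], "claw": 0}
    - {"dp": [8.6, 17.6, -4], "rot": [0, 0, -9.3], "claw": 0}

```text
time: 2.5
eef_pos: [0.5085, -0.013, 0.2255]
tcp_rot: [-3.056, 0.727, -0.008]
wrist_force: [0.4, -1.2, 0.7]
gripper_width: 0.0884
grasp_force: 0.0
```

carry_out:
  commands:
    - {"dp": [0, 0, -3], "rot": [0, 0, 0], "claw": 0}
    - {"dp": [0, 0, -6.5], "rot": [0, 0, 0], "claw": 0}
    - {"dp": [0, 0, -9], "rot": [0, 0, 0], "claw": 0}
    - {"dp": [0, 0, -10], "rot": [0, 0, 0], "claw": 0}
    - {"dp": [0, 0, -10], "rot": [0, 0, 0], "claw": 0}

```text
time: 2.92
eef_pos: [0.5043, -0.0147, 0.1213]
tcp_rot: [-3.056, 0.728, 0.008]
wrist_force: [-0.3, -0.1, 0.7]
gripper_width: 0.0883
grasp_force: 0.0
```

```bash
python3 - <<'E'
from h import *
st=state(); print({k:np.round(st[k],4).tolist() for k in("eef_pos","tcp_rot","qpos","time")})
s=snapshot("scene"); cv2.imwrite("pics/scene1.png",cv2.resize(s["frame"][150:330,150:390],None,fx=3,fy=3))
for t in("case_mid","lid_fin","case_trough"): print(t,best(tip_of,t,"scene"))
E
```

```text
{'eef_pos': [0.5043, -0.0147, 0.1213], 'tcp_rot': [-3.056, 0.7278, 0.0085], 'qpos': [-0.2649, 0.2107, 1.8909, -0.0, 1.0455, 1.7736], 'time': 2.9167}
case_mid [([0.5082, -0.012, 0.0125], 0.66)]
lid_fin [([0.5649, -0.0466, 0.0527], 0.85)]
case_trough [([0.458, 0.017, 0.0013], 0.82)]
```

View pics/scene1.png

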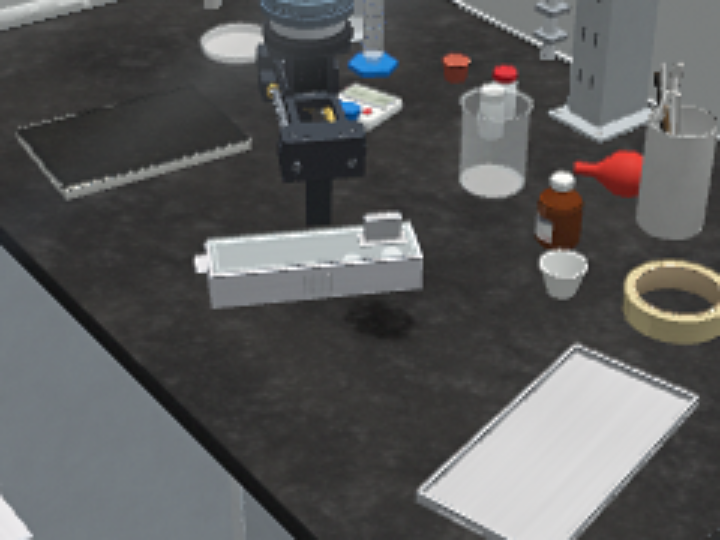

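carry_out:
  commands:
    - {"dp": [0, 0, -2.5], "rot": [0, 0, 0], "claw": 0}
    - {"dp": [0, 0, -5], "rot": [0, 0, 0], "claw": 0}
    - {"dp": [0, 0, -7], "rot": [0, 0, 0], "claw": 0}
    - {"dp": [0, 0, -8], "rot": [0, 0, 0], "claw": 0}
    - {"dp": [0, 0, -8], "rot": [0, 0, 0], "claw": 0}

```text
time: 3.53
eef_pos: [0.5055, -0.0153, 0.043]
tcp_rot: [-3.056, 0.729, 0.003]
wrist_force: [-0.9, 0.1, 0.5]
gripper_width: 0.088
grasp_force: 0.0
```

carry_out:
  commands:
    - {"dp": [0, 0, 0], "rot": [0, 0, 0], "claw": 0}

```text
time: 3.62
eef_pos: [0.5069, -0.0155, 0.0447]
tcp_rot: [3.056, -0.728, 0.002]
wrist_force: [1.1, 0.1, 0.8]
gripper_width: 0.0877
grasp_force: 0.0
```

carry_out:
  commands:
    - {"dp": [0, 0.2, -0.8], "rot": [0, 0, 0], "claw": 0}
    - {"dp": [0, 0.2, -1.5], "rot": [0, 0, 0], "claw": 0}
    - {"dp": [0, 0.2, -1.5], "rot": [0, 0, 0], "claw": 0.1}
    - {"dp": [0, 0.2, -1.5], "rot": [0, 0, 0], "claw": 0.25}
    - {"dp": [0, 0.2, -1.5], "rot": [0, 0, 0], "claw": 0.35}

```text
time: 4.03
eef_pos: [0.5063, -0.0132, 0.0289]
tcp_rot: [3.056, -0.728, 0.0]
wrist_force: [-0.5, -0.2, 0.4]
gripper_width: 0.0703
grasp_force: 0.0
```

carry_out:
  commands:
    - {"dp": [0, 0, 0], "rot": [0, 0, 0], "claw": 0.5}
    - {"dp": [0, 0, 0], "rot": [0, 0, 0], "claw": 0.6}
    - {"dp": [0, 0, 0], "rot": [0, 0, 0], "claw": 0.7}
    - {"dp": [0, 0, 0], "rot": [0, 0, 0], "claw": 0.7}
    - {"dp": [0, 0, 0], "rot": [0, 0, 0], "claw": 0.7}

```text
time: 4.45
eef_pos: [0.5063, -0.0134, 0.029]
tcp_rot: [3.056, -0.728, 0.001]
wrist_force: [-2.0, -1.5, 3.7]
gripper_width: 0.0577
grasp_force: 30.0
```

carry_out:
  commands:
    - {"dp": [0, 0, 0.4], "rot": [0, 0, 0], "claw": 0.7}
    - {"dp": [0, 0, 1.2], "rot": [0, 0, 0], "claw": 0.7}
    - {"dp": [0, 0, 2.2], "rot": [0, 0, 0], "claw": 0.7}
    - {"dp": [0, 0, 3.2], "rot": [0, 0, 0], "claw": 0.7}
    - {"dp": [0, 0, 4.2], "rot": [0, 0, 0], "claw": 0.7}

```text
time: 4.87
eef_pos: [0.5061, -0.0131, 0.0718]
tcp_rot: [-3.056, 0.728, -0.0]
wrist_force: [0.1, 0.4, -6.2]
gripper_width: 0.0576
grasp_force: 30.0
```

carry_out:
  commands:
    - {"dp": [0, 0, 1], "rot": [0, 0, 0], "claw": 0.7}
    - {"dp": [0, 0, 2], "rot": [0, 0, 0], "claw": 0.7}
    - {"dp": [0, 0, 3], "rot": [0, 0, 0], "claw": 0.7}
    - {"dp": [0, 0, 3.7], "rot": [0, 0, 0], "claw": 0.7}
    - {"dp": [0, 0, 4], "rot": [0, 0, 0], "claw": 0.7}

```text
time: 5.28
eef_pos: [0.5069, -0.0134, 0.1124]
tcp_rot: [3.056, -0.728, 0.004]
wrist_force: [-0.1, 0.2, -5.5]
gripper_width: 0.0575
grasp_force: 30.0
```

carry_out:
  commands:
    - {"dp": [0, 0, 0], "rot": [-0.9, -1.8, 0], "claw": 0.7}
    - {"dp": [0, 0, 0], "rot": [-2.3, -4.5, 0], "claw": 0.7}
    - {"dp": [0, 0, 0], "rot": [-4, -7.9, 0], "claw": 0.7}
    - {"dp": [0, 0, 0], "rot": [-5.6, -11, 0], "claw": 0.7}
    - {"dp": [0, 0, 0], "rot": [-6.8, -13.4, 0], "claw": 0.7}

```text
time: 5.7
eef_pos: [0.5052, -0.0129, 0.1103]
tcp_rot: [2.972, -0.708, 0.394]
wrist_force: [-0.3, 0.5, -6.6]
gripper_width: 0.0577
grasp_force: 30.0
```

carry_out:
  commands:
    - {"dp": [0, 0, 0], "rot": [-1, -2, 0], "claw": 0.7}
    - {"dp": [0, 0, 0], "rot": [-2.3, -4.5, 0], "claw": 0.7}
    - {"dp": [0, 0, 0], "rot": [-3.4, -6.7, 0], "claw": 0.7}
    - {"dp": [0, 0, 0], "rot": [-4.1, -8, 0], "claw": 0.7}
    - {"dp": [0, 0, 0], "rot": [-4.1, -8, 0], "claw": 0.7}

```text
time: 6.12
eef_pos: [0.5042, -0.0126, 0.1095]
tcp_rot: [2.9, -0.69, 0.612]
wrist_force: [-1.4, 0.3, -6.5]
gripper_width: 0.0576
grasp_force: 30.0
```

carry_out:
  commands:
    - {"dp": [0, 0, 0], "rot": [0, 0, 0], "claw": 0.7}
    - {"dp": [0, 0, 0], "rot": [0, 0, 0], "claw": 0.7}
    - {"dp": [0, 0, 0], "rot": [0, 0, 0], "claw": 0.7}
    - {"dp": [0, 0, 0], "rot": [0, 0, 0], "claw": 0.7}
    - {"dp": [0, 0, 0], "rot": [0, 0, 0], "claw": 0.7}

```text
time: 6.53
eef_pos: [0.5064, -0.0134, 0.1109]
tcp_rot: [2.899, -0.691, 0.616]
wrist_force: [-0.5, -0.3, -6.1]
gripper_width: 0.0577
grasp_force: 30.0
```

carry_out:
  commands:
    - {"dp": [0, 0, 0], "rot": [0, 0, 0], "claw": 0.7}
    - {"dp": [0, 0, 0], "rot": [0, 0, 0], "claw": 0.7}
    - {"dp": [0, 0, 0], "rot": [0, 0, 0], "claw": 0.7}
    - {"dp": [0, 0, 0], "rot": [0, 0, 0], "claw": 0.7}
    - {"dp": [0, 0, 0], "rot": [0, 0, 0], "claw": 0.7}

```text
time: 6.95
eef_pos: [0.5061, -0.0132, 0.1107]
tcp_rot: [2.9, -0.69, 0.616]
wrist_force: [0.5, -0.6, -5.2]
gripper_width: 0.058
grasp_force: 30.0
```

```bash
python3 - <<'E'
from h import *
st=state(); print({k:np.round(st[k],4).tolist() for k in("eef_pos","tcp_rot","qpos","time","moment")})
print(R.from_rotvec(st["tcp_rot"]).as_matrix().round(3))
s=snapshot("scene"); cv2.imwrite("pics/scene2.png",cv2.resize(s["frame"][130:290,170:350],None,fx=3.5,fy=3.5))
for t in("case_mid","lid_fin","case_trough","lid_mid","ball0_center","ball1_center"): print(t,best(tip_of,t,"scene"))
E
```

```text
{'eef_pos': [0.5061, -0.0132, 0.1107], 'tcp_rot': [2.8996, -0.6905, 0.6162], 'qpos': [-0.1974, 0.0631, 2.1547, -0.2197, 0.5292, 2.0087], 'time': 6.95, 'moment': [0.2217, 0.3994, -0.0441]}
[[ 0.816 -0.451  0.363]
 [-0.411 -0.893 -0.185]
 [ 0.407  0.001 -0.913]]
case_mid [([0.5093, -0.0154, 0.0942], 0.89)]
lid_fin [([0.5484, -0.0358, 0.1583], 0.7), ([0.5068, -0.0117, 0.1157], 0.47)]
case_trough [([0.4706, 0.0096, 0.0632], 0.78)]
lid_mid [([0.4994, -0.0103, 0.1139], 0.88)]
ball0_center []
ball1_center []
```

View pics/scene2.png

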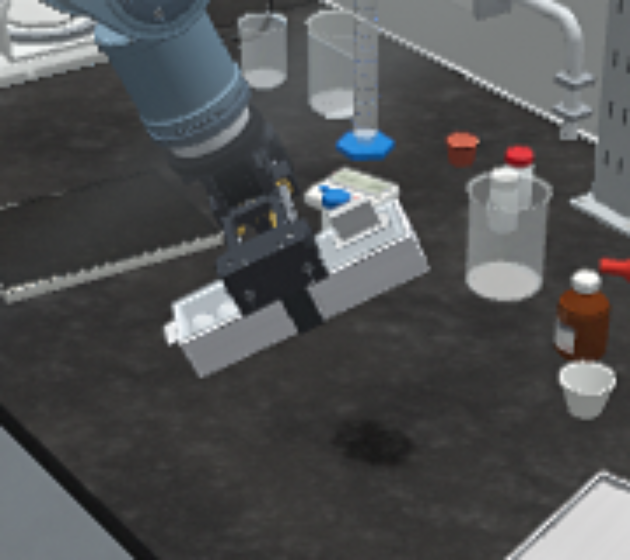

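carry_out:
  commands:
    - {"dp": [0, 0, 0], "rot": [0, 0, 0], "claw": 0.7}
    - {"dp": [0, 0, 0], "rot": [0, 0, 0], "claw": 0.7}
    - {"dp": [0, 0, 0], "rot": [0, 0, 0], "claw": 0.7}
    - {"dp": [0, 0, 0], "rot": [0.7, 1.4, 0], "claw": 0.7}
    - {"dp": [0, 0, 0], "rot": [1.8, 3.5, 0], "claw": 0.7}

```text
time: 7.72
eef_pos: [0.5052, -0.0127, 0.1102]
tcp_rot: [2.935, -0.698, 0.516]
wrist_force: [-0.3, 0.2, -5.9]
gripper_width: 0.0577
grasp_force: 30.0
```

carry_out:
  commands:
    - {"dp": [0, 0, 0], "rot": [1.4, 2.7, 0], "claw": 0.7}
    - {"dp": [0, 0, 0], "rot": [2.8, 5.4, 0], "claw": 0.7}
    - {"dp": [0, 0, 0], "rot": [4.2, 8.1, 0], "claw": 0.7}
    - {"dp": [0, 0, 0], "rot": [5.6, 10.9, 0], "claw": 0.7}
    - {"dp": [0, 0, 0], "rot": [6.9, 13.4, 0], "claw": 0.7}

```text
time: 8.13
eef_pos: [0.5067, -0.0134, 0.1111]
tcp_rot: [3.035, -0.723, 0.131]
wrist_force: [0.7, 0.0, -5.2]
gripper_width: 0.0574
grasp_force: 30.0
```

carry_out:
  commands:
    - {"dp": [0, 0, 0], "rot": [1.0, 2.0, 0], "claw": 0.7}
    - {"dp": [0, 0, 0], "rot": [1.7, 3.3, 0], "claw": 0.7}
    - {"dp": [0, 0, 0], "rot": [2.1, 4.2, 0], "claw": 0.7}
    - {"dp": [0, 0, -0.3], "rot": [2.2, 4.5, 0], "claw": 0.7}
    - {"dp": [0, 0, -1.0], "rot": [2.2, 4.5, 0], "claw": 0.7}

```text
time: 8.55
eef_pos: [0.5072, -0.0136, 0.1011]
tcp_rot: [3.056, -0.728, 0.004]
wrist_force: [-0.0, 0.1, -5.1]
gripper_width: 0.0577
grasp_force: 30.0
```

carry_out:
  commands:
    - {"dp": [0, 0, -1.0], "rot": [0, 0, 0], "claw": 0.7}
    - {"dp": [0, 0, -2.2], "rot": [0, 0, 0], "claw": 0.7}
    - {"dp": [0, 0, -3.4], "rot": [0, 0, 0], "claw": 0.7}
    - {"dp": [0, 0, -4.5], "rot": [0, 0, 0], "claw": 0.7}
    - {"dp": [0, 0, -5.3], "rot": [0, 0, 0], "claw": 0.7}

```text
time: 8.97
eef_pos: [0.505, -0.0128, 0.0458]
tcp_rot: [3.056, -0.728, -0.003]
wrist_force: [0.0, -0.8, -5.7]
gripper_width: 0.0576
grasp_force: 30.0
```

carry_out:
  commands:
    - {"dp": [0, 0, -0.4], "rot": [0, 0, 0], "claw": 0.7}
    - {"dp": [0, 0, -0.7], "rot": [0, 0, 0], "claw": 0.7}
    - {"dp": [0, 0, -1.0], "rot": [0, 0, 0], "claw": 0.7}
    - {"dp": [0, 0, -1.0], "rot": [0, 0, 0], "claw": 0.7}
    - {"dp": [0, 0, -1.0], "rot": [0, 0, 0], "claw": 0.7}

```text
time: 9.38
eef_pos: [0.5064, -0.0133, 0.038]
tcp_rot: [3.056, -0.728, 0.001]
wrist_force: [-0.2, 0.6, -6.8]
gripper_width: 0.0573
grasp_force: 30.0
```

carry_out:
  commands:
    - {"dp": [0, 0, -0.3], "rot": [0, 0, 0], "claw": 0.7}
    - {"dp": [0, 0, -0.5], "rot": [0, 0, 0], "claw": 0.7}
    - {"dp": [0, 0, -0.7], "rot": [0, 0, 0], "claw": 0.7}
    - {"dp": [0, 0, -0.8], "rot": [0, 0, 0], "claw": 0.7}
    - {"dp": [0, 0, -0.8], "rot": [0, 0, 0], "claw": 0.7}

```text
time: 9.8
eef_pos: [0.5059, -0.0132, 0.0294]
tcp_rot: [3.056, -0.728, -0.001]
wrist_force: [0.1, -0.4, -6.0]
gripper_width: 0.0578
grasp_force: 30.0
```

carry_out:
  commands:
    - {"dp": [0, 0, -0.05], "rot": [0, 0, 0], "claw": 0.7}
    - {"dp": [0, 0, -0.1], "rot": [0, 0, 0], "claw": 0.7}
    - {"dp": [0, 0, -0.1], "rot": [0, 0, 0], "claw": 0.7}

```text
time: 10.05
eef_pos: [0.5062, -0.0132, 0.029]
tcp_rot: [3.056, -0.728, 0.0]
wrist_force: [-1.0, -0.6, -1.5]
gripper_width: 0.0578
grasp_force: 30.0
```

Touching down; one more 0.5 mm, then release and rise.

carry_out:
  commands:
    - {"dp": [0, 0, -0.05], "rot": [0, 0, 0], "claw": 0.7}
    - {"dp": [0, 0, -0.05], "rot": [0, 0, 0], "claw": 0.7}

```text
time: 10.22
eef_pos: [0.5062, -0.0132, 0.029]
tcp_rot: [3.056, -0.728, -0.0]
wrist_force: [-4.7, 0.7, 5.1]
gripper_width: 0.0571
grasp_force: 30.0
```

carry_out:
  commands:
    - {"dp": [0, 0, 0], "rot": [0, 0, 0], "claw": 0.3}
    - {"dp": [0, 0, 0], "rot": [0, 0, 0], "claw": 0.15}
    - {"dp": [0, 0, 0], "rot": [0, 0, 0], "claw": 0.05}
    - {"dp": [0, 0, 0], "rot": [0, 0, 0], "claw": 0.0}
    - {"dp": [0, 0, 0], "rot": [0, 0, 0], "claw": 0.0}

```text
time: 10.63
eef_pos: [0.5064, -0.0133, 0.0284]
tcp_rot: [3.056, -0.728, 0.001]
wrist_force: [-0.9, -0.9, 0.2]
gripper_width: 0.0864
grasp_force: 0.0
```

carry_out:
  commands:
    - {"dp": [0, 0, 2], "rot": [0, 0, 0], "claw": 0}
    - {"dp": [0, 0, 4], "rot": [0, 0, 0], "claw": 0}
    - {"dp": [0, 0, 7], "rot": [0, 0, 0], "claw": 0}
    - {"dp": [0, 0, 10.5], "rot": [0, 0, 0], "claw": 0}
    - {"dp": [0, 0, 14], "rot": [0, 0, 0], "claw": 0}

```text
time: 11.05
eef_pos: [0.5055, -0.0131, 0.1692]
tcp_rot: [-3.056, 0.728, 0.002]
wrist_force: [0.5, 0.2, -0.3]
gripper_width: 0.0883
grasp_force: 0.0
```

carry_out:
  commands:
    - {"dp": [0, -3, 1], "rot": [0, 0, 0], "claw": 0}
    - {"dp": [0, -7, 1], "rot": [0, 0, 0], "claw": 0}
    - {"dp": [0, -11, 1], "rot": [0, 0, 0], "claw": 0}
    - {"dp": [0, -15, 1], "rot": [0, 0, 0], "claw": 0}
    - {"dp": [0, -18, 1], "rot": [0, 0, 0], "claw": 0}

```text
time: 11.47
eef_pos: [0.506, -0.1961, 0.1787]
tcp_rot: [3.055, -0.729, 0.002]
wrist_force: [-0.1, -0.2, 0.6]
gripper_width: 0.0879
grasp_force: 0.0
```

```bash
python3 - <<'E'
from h import *
st=state(); print({k:np.round(st[k],4).tolist() for k in("eef_pos","tcp_rot","qpos","time")})
s=snapshot("top"); im=cv2.resize(s["frame"][190:300,255:350],None,fx=5,fy=5,interpolation=cv2.INTER_CUBIC)
c=(.507,-.013); M=R.from_euler('z',-27,degrees=True).as_matrix()
tr=lambda pts:((np.array([proj(s,np.array([*c,0])+M@np.array(p)) for p in pts])-[255,190]+.5)*5).astype(np.int32)
cv2.polylines(im,[tr([(-.097,-.029,.036),(.097,-.029,.036),(.097,.029,.036),(-.097,.029,.036)])],True,(0,0,255),1)
cv2.polylines(im,[tr([(.047,-.005,.065),(.081,-.005,.065),(.081,.005,.065),(.047,.005,.065)])],True,(0,255,0),1)
cv2.imwrite("pics/crop3.png",im)
for t in("lid_fin","lid_mid","ball0_center","ball1_center","ball2_center"): print(t,best(tip_of,t,"top"))
E
```

```text
{'eef_pos': [0.506, -0.1961, 0.1787], 'tcp_rot': [3.0548, -0.7291, 0.0021], 'qpos': [-0.5883, 0.2016, 1.7656, -0.0005, 1.1727, 1.4513], 'time': 11.4667}
lid_fin [([0.5614, -0.0434, 0.0538], 0.65)]
lid_mid [([0.5083, -0.0117, 0.0381], 0.75)]
ball0_center [([0.5072, -0.0107, 0.034], 0.41)]
ball1_center [([0.5072, -0.0134, 0.0359], 0.66)]
ball2_center [([0.5103, -0.0118, 0.0202], 0.52)]
```

View pics/crop3.png

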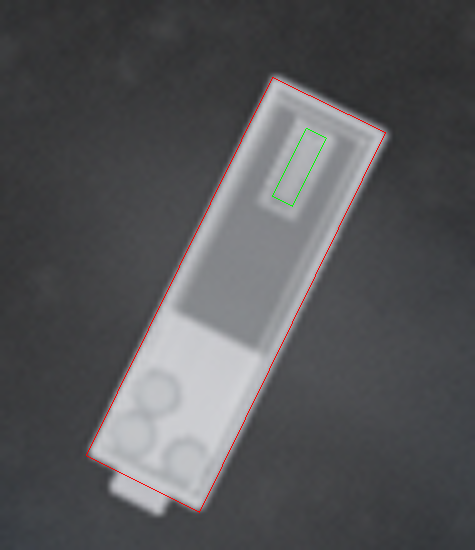

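carry_out:
  commands:
    - {"dp": [1.4, 3.8, 0], "rot": [0, 0, 0], "claw": 0}
    - {"dp": [2.8, 7.6, 0], "rot": [0, 0, 0], "claw": 0}
    - {"dp": [4.2, 11.4, 0], "rot": [0, 0, 0], "claw": 0}
    - {"dp": [5.3, 14.5, 0], "rot": [0, 0, 0], "claw": 0}
    - {"dp": [5.7, 15.5, -1], "rot": [0, 0, 0], "claw": 0.1}

```text
time: 12.18
eef_pos: [0.5648, -0.0328, 0.17]
tcp_rot: [-3.057, 0.719, -0.006]
wrist_force: [0.6, 0.2, 0.5]
gripper_width: 0.0834
grasp_force: 0.0
```

carry_out:
  commands:
    - {"dp": [0, 0, -3], "rot": [0, 0, 0], "claw": 0.2}
    - {"dp": [0, 0, -5.5], "rot": [0, 0, 0], "claw": 0.3}
    - {"dp": [0, 0, -7.5], "rot": [0, 0, 0], "claw": 0.4}
    - {"dp": [0, 0, -7.5], "rot": [0, 0, 0], "claw": 0.4}
    - {"dp": [0, 0, -7.5], "rot": [0, 0, 0], "claw": 0.4}

```text
time: 12.6
eef_pos: [0.5618, -0.0372, 0.0921]
tcp_rot: [-3.056, 0.726, 0.005]
wrist_force: [0.1, 0.0, -0.1]
gripper_width: 0.0529
grasp_force: 0.0
```

```bash
python3 - <<'E'
from h import *
st=state(); print({k:np.round(st[k],4).tolist() for k in("eef_pos","tcp_rot","qpos","gripper_width")})
s=snapshot("scene"); cv2.imwrite("pics/scene4.png",cv2.resize(s["frame"][160:280,200:330],None,fx=4.5,fy=4.5,interpolation=cv2.INTER_CUBIC))
print(best(tip_of,"lid_fin","scene"))
E
```

```text
{'eef_pos': [0.5618, -0.0372, 0.0921], 'tcp_rot': [-3.0564, 0.7263, 0.0053], 'qpos': [-0.2769, 0.371, 1.7534, -0.0001, 1.0205, 1.7606], 'gripper_width': 0.0529}
[([0.5626, -0.0425, 0.0503], 0.83)]
```

View pics/scene4.png

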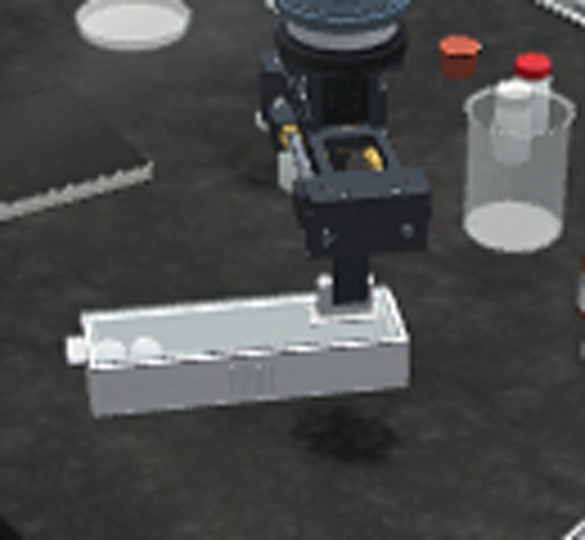

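carry_out:
  commands:
    - {"dp": [0.1, -0.2, -0.8], "rot": [0, 0, 0], "claw": 0.4}
    - {"dp": [0.1, -0.4, -1.6], "rot": [0, 0, 0], "claw": 0.4}
    - {"dp": [0.1, -0.4, -2.2], "rot": [0, 0, 0], "claw": 0.4}
    - {"dp": [0.1, -0.4, -2.2], "rot": [0, 0, 0], "claw": 0.4}
    - {"dp": [0.1, -0.4, -2.2], "rot": [0, 0, 0], "claw": 0.5}

```text
time: 13.12
eef_pos: [0.5636, -0.0423, 0.0706]
tcp_rot: [-3.056, 0.729, 0.002]
wrist_force: [0.4, -0.5, -0.2]
gripper_width: 0.0481
grasp_force: 0.0
```

carry_out:
  commands:
    - {"dp": [0, 0, -0.25], "rot": [0, 0, 0], "claw": 0.6}
    - {"dp": [0, 0, -0.25], "rot": [0, 0, 0], "claw": 0.7}
    - {"dp": [0, 0, -0.25], "rot": [0, 0, 0], "claw": 0.76}
    - {"dp": [0, 0, -0.25], "rot": [0, 0, 0], "claw": 0.8}
    - {"dp": [0, 0, -0.25], "rot": [0, 0, 0], "claw": 0.83}

```text
time: 13.53
eef_pos: [0.5642, -0.0422, 0.0689]
tcp_rot: [3.056, -0.728, 0.0]
wrist_force: [0.0, -0.6, -0.4]
gripper_width: 0.0161
grasp_force: 0.0
```

carry_out:
  commands:
    - {"dp": [0, 0, 0], "rot": [0, 0, 0], "claw": 0.86}
    - {"dp": [0, 0, 0], "rot": [0, 0, 0], "claw": 0.9}
    - {"dp": [0, 0, 0], "rot": [0, 0, 0], "claw": 1}
    - {"dp": [0, 0, 0], "rot": [0, 0, 0], "claw": 1}
    - {"dp": [0, 0, 0], "rot": [0, 0, 0], "claw": 1}

```text
time: 13.95
eef_pos: [0.5643, -0.0422, 0.0689]
tcp_rot: [-3.056, 0.728, -0.001]
wrist_force: [-0.5, 0.4, 2.1]
gripper_width: 0.0099
grasp_force: 30.0
```

carry_out:
  commands:
    - {"dp": [0, 0, 0.2], "rot": [0, 0, 0], "claw": 1}
    - {"dp": [0, 0, 0.5], "rot": [0, 0, 0], "claw": 1}
    - {"dp": [0, 0, 0.9], "rot": [0, 0, 0], "claw": 1}
    - {"dp": [0, 0, 1.4], "rot": [0, 0, 0], "claw": 1}
    - {"dp": [0, 0, 2], "rot": [0, 0, 0], "claw": 1}

```text
time: 14.37
eef_pos: [0.5638, -0.0421, 0.089]
tcp_rot: [-3.056, 0.728, 0.001]
wrist_force: [-0.7, 0.4, 0.0]
gripper_width: 0.01
grasp_force: 30.0
```

carry_out:
  commands:
    - {"dp": [0, 0, 1], "rot": [0, 0, 0], "claw": 1}
    - {"dp": [0, 0, 2.5], "rot": [0, 0, 0], "claw": 1}
    - {"dp": [0, 0, 4], "rot": [0, 0, 0], "claw": 1}
    - {"dp": [0, 0, 5], "rot": [0, 0, 0], "claw": 1}
    - {"dp": [0, 0, 5.5], "rot": [0, 0, 0], "claw": 1}

```text
time: 14.78
eef_pos: [0.5652, -0.0425, 0.1461]
tcp_rot: [3.056, -0.728, 0.005]
wrist_force: [1.6, -0.3, -1.3]
gripper_width: 0.0096
grasp_force: 30.0
```

```bash
python3 - <<'E'
from h import *
st=state(); print({k:np.round(st[k],4).tolist() for k in("eef_pos","tcp_rot","qpos","wrist_force","moment")})
s=snapshot("scene"); cv2.imwrite("pics/scene5.png",cv2.resize(s["frame"][130:300,190:390],None,fx=3.5,fy=3.5,interpolation=cv2.INTER_CUBIC))
for t in("lid_mid","lid_fin","case_mid"):print(t,best(tip_of,t,"scene"))
E
```

```text
{'eef_pos': [0.5652, -0.0425, 0.1461], 'tcp_rot': [3.0559, -0.728, 0.0051], 'qpos': [-0.2843, 0.2939, 1.7256, -0.0, 1.1188, 1.7542], 'wrist_force': [1.5531, -0.2998, -1.3376], 'moment': [0.0648, -0.0589, 0.0004]}
lid_mid [([0.5033, -0.0133, 0.1086], 0.84), ([0.4393, 0.0416, 0.0099], 0.24)]
lid_fin [([0.5636, -0.0461, 0.1311], 0.77)]
case_mid [([0.5082, -0.0102, 0.0122], 0.64)]
```

View pics/scene5.png

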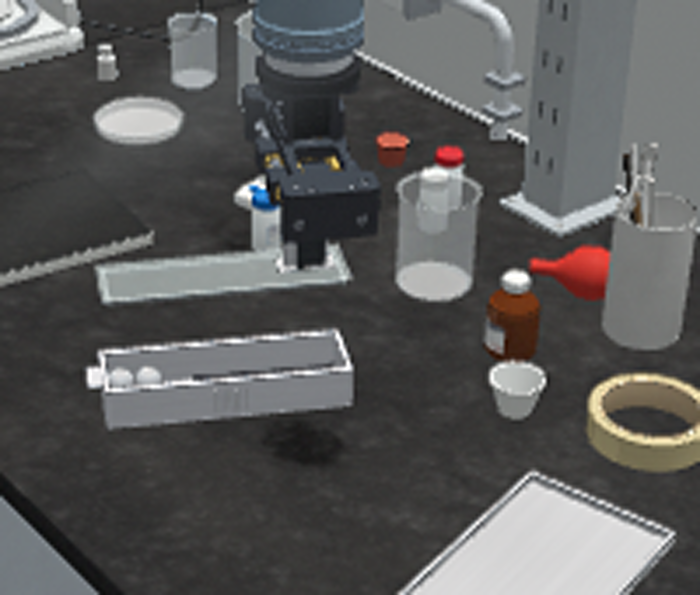

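carry_out:
  commands:
    - {"dp": [0.2, -1.5, 0], "rot": [0, 0, 2], "claw": 1}
    - {"dp": [0.4, -4, 0], "rot": [0, 0, 6], "claw": 1}
    - {"dp": [0.7, -7, 0], "rot": [0, 0, 11], "claw": 1}
    - {"dp": [1, -10, 0], "rot": [0, 0, 16], "claw": 1}
    - {"dp": [1.2, -13, 0], "rot": [0, 0, 21], "claw": 1}

```text
time: 15.4
eef_pos: [0.5756, -0.173, 0.1425]
tcp_rot: [-3.137, 0.151, 0.003]
wrist_force: [0.6, 0.2, -1.4]
gripper_width: 0.0099
grasp_force: 30.0
```

carry_out:
  commands:
    - {"dp": [0.3, -3, 0], "rot": [0, 0, 5], "claw": 1}
    - {"dp": [0.6, -6, 0], "rot": [0, 0, 10], "claw": 1}
    - {"dp": [0.8, -9, 0], "rot": [0, 0, 15], "claw": 1}
    - {"dp": [1, -12, 0], "rot": [0, 0, 19], "claw": 1}
    - {"dp": [1.1, -13.5, 0], "rot": [0, 0, 21.2], "claw": 1}

```text
time: 15.82
eef_pos: [0.5863, -0.3105, 0.1423]
tcp_rot: [-3.113, -0.423, 0.002]
wrist_force: [0.3, -0.0, -0.9]
gripper_width: 0.0098
grasp_force: 30.0
```

carry_out:
  commands:
    - {"dp": [0, 0, -0.8], "rot": [0, 0, 0], "claw": 1}
    - {"dp": [0, 0, -2], "rot": [0, 0, 0], "claw": 1}
    - {"dp": [0, 0, -3.5], "rot": [0, 0, 0], "claw": 1}
    - {"dp": [0, 0, -4.7], "rot": [0, 0, 0], "claw": 1}
    - {"dp": [0, 0, -5.5], "rot": [0, 0, 0], "claw": 1}

```text
time: 16.23
eef_pos: [0.5858, -0.3047, 0.0852]
tcp_rot: [-3.11, -0.422, 0.005]
wrist_force: [-0.4, 0.2, -1.2]
gripper_width: 0.0097
grasp_force: 30.0
```

```bash
python3 - <<'E'
from h import *
st=state(); print({k:np.round(st[k],4).tolist() for k in("eef_pos","tcp_rot","qpos","wrist_force","moment")})
s=snapshot("scene"); cv2.imwrite("pics/scene6.png",cv2.resize(s["frame"][180:350,220:420],None,fx=3.5,fy=3.5,interpolation=cv2.INTER_CUBIC))
for t in("lid_mid","lid_fin","tray_mid"):print(t,best(tip_of,t,"scene"))
E
```

```text
{'eef_pos': [0.5858, -0.3047, 0.0852], 'tcp_rot': [-3.1096, -0.4218, 0.0052], 'qpos': [-0.659, 0.5621, 1.4865, 0.0001, 1.0978, 0.6421], 'wrist_force': [-0.4367, 0.1899, -1.1522], 'moment': [0.0288, -0.0244, -0.0132]}
lid_mid [([0.5211, -0.3218, 0.0519], 0.72)]
lid_fin [([0.5864, -0.3056, 0.068], 0.64)]
tray_mid [([0.5308, -0.3256, 0.0032], 0.7), ([0.4544, 0.0172, 0.0013], 0.55)]
```

View pics/scene6.png

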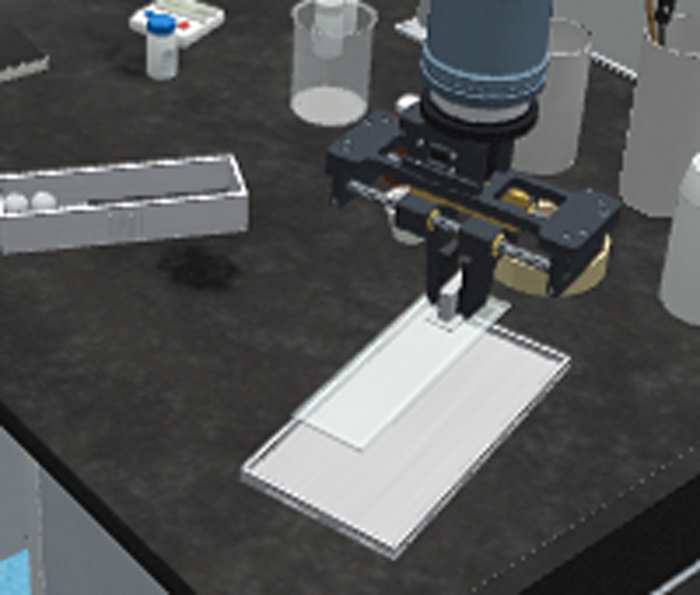

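carry_out:
  commands:
    - {"dp": [0.1, -0.1, -0.8], "rot": [0, 0, 0], "claw": 1}
    - {"dp": [0.2, -0.3, -1.8], "rot": [0, 0, 0], "claw": 1}
    - {"dp": [0.2, -0.3, -2.8], "rot": [0, 0, 0], "claw": 1}
    - {"dp": [0.2, -0.3, -3.4], "rot": [0, 0, 0], "claw": 1}
    - {"dp": [0.2, -0.3, -3.6], "rot": [0, 0, 0], "claw": 1}

```text
time: 16.85
eef_pos: [0.588, -0.3096, 0.0505]
tcp_rot: [-3.111, -0.42, 0.003]
wrist_force: [-0.2, -0.2, -2.2]
gripper_width: 0.0092
grasp_force: 30.0
```

carry_out:
  commands:
    - {"dp": [0, 0, -0.1], "rot": [0, 0, 0], "claw": 1}
    - {"dp": [0, 0, -0.2], "rot": [0, 0, 0], "claw": 1}
    - {"dp": [0, 0, -0.3], "rot": [0, 0, 0], "claw": 1}
    - {"dp": [0, 0, -0.3], "rot": [0, 0, 0], "claw": 1}
    - {"dp": [0, 0, -0.3], "rot": [0, 0, 0], "claw": 1}

```text
time: 17.27
eef_pos: [0.5893, -0.3104, 0.0501]
tcp_rot: [3.113, 0.421, 0.001]
wrist_force: [-0.1, 0.3, -1.4]
gripper_width: 0.0098
grasp_force: 30.0
```

carry_out:
  commands:
    - {"dp": [0, 0, -0.2], "rot": [0, 0, 0], "claw": 1}
    - {"dp": [0, 0, -0.4], "rot": [0, 0, 0], "claw": 1}
    - {"dp": [0, 0, -0.6], "rot": [0, 0, 0], "claw": 1}
    - {"dp": [0, 0, -0.7], "rot": [0, 0, 0], "claw": 1}
    - {"dp": [0, 0, -0.7], "rot": [0, 0, 0], "claw": 1}

```text
time: 17.68
eef_pos: [0.5888, -0.31, 0.0422]
tcp_rot: [-3.113, -0.421, 0.001]
wrist_force: [-0.4, -0.0, -0.8]
gripper_width: 0.0099
grasp_force: 30.0
```

carry_out:
  commands:
    - {"dp": [0, 0, -0.1], "rot": [0, 0, 0], "claw": 1}
    - {"dp": [0, 0, -0.2], "rot": [0, 0, 0], "claw": 1}
    - {"dp": [0, 0, -0.2], "rot": [0, 0, 0], "claw": 1}

```text
time: 17.93
eef_pos: [0.589, -0.3102, 0.0405]
tcp_rot: [-3.113, -0.421, 0.0]
wrist_force: [0.9, 0.5, -0.9]
gripper_width: 0.0099
grasp_force: 30.0
```

carry_out:
  commands:
    - {"dp": [0, 0, -0.05], "rot": [0, 0, 0], "claw": 1}
    - {"dp": [0, 0, -0.08], "rot": [0, 0, 0], "claw": 1}
    - {"dp": [0, 0, -0.08], "rot": [0, 0, 0], "claw": 1}

```text
time: 18.18
eef_pos: [0.5891, -0.3102, 0.0399]
tcp_rot: [3.113, 0.421, 0.0]
wrist_force: [0.2, 0.2, -0.4]
gripper_width: 0.0099
grasp_force: 30.0
```

carry_out:
  commands:
    - {"dp": [0, 0, -0.05], "rot": [0, 0, 0], "claw": 1}
    - {"dp": [0, 0, -0.05], "rot": [0, 0, 0], "claw": 1}
    - {"dp": [0, 0, -0.05], "rot": [0, 0, 0], "claw": 1}

```text
time: 18.43
eef_pos: [0.5892, -0.3103, 0.0399]
tcp_rot: [3.113, 0.421, 0.0]
wrist_force: [-1.6, 1.1, 4.2]
gripper_width: 0.0097
grasp_force: 30.0
```

carry_out:
  commands:
    - {"dp": [0, 0, 0], "rot": [0, 0, 0], "claw": 0.85}
    - {"dp": [0, 0, 0], "rot": [0, 0, 0], "claw": 0.75}
    - {"dp": [0, 0, 0], "rot": [0, 0, 0], "claw": 0.6}
    - {"dp": [0, 0, 0], "rot": [0, 0, 0], "claw": 0.5}
    - {"dp": [0, 0, 0], "rot": [0, 0, 0], "claw": 0.5}

```text
time: 18.85
eef_pos: [0.5891, -0.3102, 0.0393]
tcp_rot: [-3.113, -0.421, 0.0]
wrist_force: [0.4, -0.8, -0.5]
gripper_width: 0.0379
grasp_force: 0.0
```

carry_out:
  commands:
    - {"dp": [0, 0, 1.5], "rot": [0, 0, 0], "claw": 0.5}
    - {"dp": [0, 0, 4], "rot": [0, 0, 0], "claw": 0.5}
    - {"dp": [0, 0, 7], "rot": [0, 0, 0], "claw": 0.5}
    - {"dp": [0, 0, 11], "rot": [0, 0, 0], "claw": 0.5}
    - {"dp": [0, 0, 15], "rot": [0, 0, 0], "claw": 0.5}

```text
time: 19.27
eef_pos: [0.5886, -0.3098, 0.1913]
tcp_rot: [-3.112, -0.421, 0.001]
wrist_force: [0.2, -0.0, 0.4]
gripper_width: 0.0442
grasp_force: 0.0
```

carry_out:
  commands:
    - {"dp": [-4, 0, 0], "rot": [0, 0, 0], "claw": 0.5}
    - {"dp": [-8, 0, 0], "rot": [0, 0, 0], "claw": 0.5}
    - {"dp": [-12, 0, 0], "rot": [0, 0, 0], "claw": 0.5}
    - {"dp": [-16, 0, 0], "rot": [0, 0, 0], "claw": 0.5}
    - {"dp": [-19, 0, 0], "rot": [0, 0, 0], "claw": 0.5}

```text
time: 19.68
eef_pos: [0.3967, -0.3097, 0.1903]
tcp_rot: [3.113, 0.421, -0.0]
wrist_force: [0.9, -0.9, 0.2]
gripper_width: 0.044
grasp_force: 0.0
```

carry_out:
  commands:
    - {"dp": [-3, 0, 0], "rot": [0, 0, 0], "claw": 0.5}
    - {"dp": [-6, 0, 0], "rot": [0, 0, 0], "claw": 0.5}
    - {"dp": [-7, 0, 0], "rot": [0, 0, 0], "claw": 0.5}
    - {"dp": [-7, 0, 0], "rot": [0, 0, 0], "claw": 0.5}
    - {"dp": [-7, 0, 0], "rot": [0, 0, 0], "claw": 0.5}

```text
time: 20.1
eef_pos: [0.3297, -0.3109, 0.1905]
tcp_rot: [3.112, 0.418, 0.002]
wrist_force: [0.2, 0.3, 1.0]
gripper_width: 0.0439
grasp_force: 0.0
```

```bash
python3 - <<'E'
from h import *
st=state(); print({k:np.round(st[k],4).tolist() for k in("eef_pos","time")})
a=snapshot("scene")["frame"]; b=snapshot("top")["frame"]
a=cv2.resize(a[180:340,200:400],(400,320)); b=cv2.resize(b[130:310,260:485],(400,320))
cv2.imwrite("pics/final.png",cv2.resize(np.hstack([a,b]),None,fx=1,fy=1))
for c in("top","scene"): print([best(tip_of,t,c) for t in("lid_mid","lid_fin")])
E
```

```text
{'eef_pos': [0.3297, -0.3109, 0.1905], 'time': 20.1}
[[([0.4291, 0.0116, 0.0178], 0.73), ([0.5319, -0.3283, 0.0073], 0.7)], [([0.5882, -0.3084, 0.0203], 0.73)]]
[[([0.523, -0.3246, 0.0039], 0.57)], [([0.5849, -0.3151, 0.0218], 0.57)]]
```

View pics/final.png

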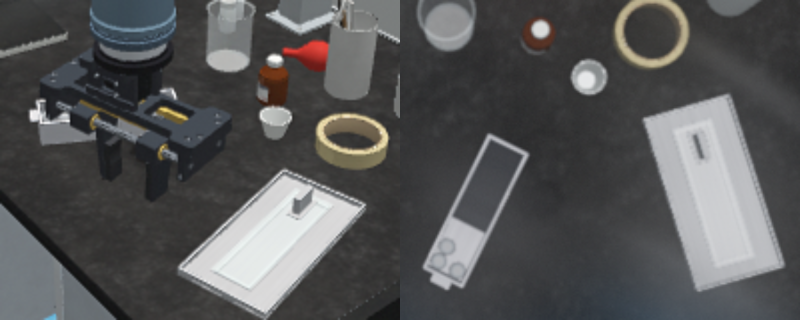

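The lid lies flat in the tray, fin up at (303,200), and is well inside the walls. All three balls are in the trough at (445,258), and the bystanders have not moved.

```bash
python3 -c "
from plant import ticket; print(ticket.sign_off())"
```

```text
the job is handed in; nothing more can be done
None
```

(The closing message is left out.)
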